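# Build the starter kit display

### The job

Dress the counter with the starter kit: stack the three polishing bars in their order of use on the black display plinth, red at the bottom, green on it and the white one on top, each lying flat, centred on the plinth and lengthwise along it (either end may point either way), and stand the small jar with the white lid upright in the middle of the closed round tin's lid. Leave the tin where it is and do not shift or knock over the oil bottle and the orange finger guard.

Things in the scene. Friction and masses are not known exactly. Their poses are not given: they have to be found in the camera images.
- red_bar_center (a point): Polishing bar lying flat, half in white wrapper and half dark red; 70 mm long along its y axis, 27 mm wide along x (grip across this), 22 mm high, flat on top and underneath (stacked bars rise about 21.5 mm each), about 90 g. The point is its centre, 11 mm above its underside; z up.
- green_bar_center (a point): Polishing bar lying flat, half in white wrapper and half green; 59 mm long along its y axis, 27 mm wide along x (grip across this), 22 mm high, flat on top and underneath (stacked bars rise about 21.5 mm each), about 90 g. The point is its centre, 11 mm above its underside; z up.
- white_bar_center (a point): Polishing bar lying flat, half in white wrapper and half off-white (the all-white bar); 50 mm long along its y axis, 27 mm wide along x (grip across this), 22 mm high, flat on top and underneath (stacked bars rise about 21.5 mm each), about 90 g. The point is its centre, 11 mm above its underside; z up.
- jar_center (a point): Small closed round jar of clear plastic with burs in it and a wide white lid, standing; 41 mm across, 49 mm high (the lid is the top 12 mm, fixed), about 60 g. The point is its centre, 24.5 mm above its underside; z up.
- plinth_top (a point): Black rectangular display plinth with a grey felt inlay, fixed to the counter; 110 mm long along its y axis, 56 mm wide along x, flat top 14 mm above the counter. The point is the centre of its top; z up.
- tin_top (a point): Closed round light grey tin with a blue disc on its lid, loose; 64 mm across, 24 mm high, about 180 g. The point is the centre of the lid's flat top, 24 mm above the counter; z up. It stays where it stands and carries the jar.
- oil_bottle: Bystander: cream drip bottle with red pointed cap, standing; 41 mm across, 113 mm high, origin at the centre of its underside. To be left alone.
- finger_guard: Bystander: orange rubber finger guard standing on its rim like a thimble; 37 mm across, 57 mm high, origin at the centre of its underside. To be left alone.

How it is judged:
At the end, for the whole second after the job is handed in: Red, green, white bars stacked flat upwards on the plinth, each within 14 mm of its centre and 0.25 rad of its length (either way); jar upright on the tin within 14 mm of its centre; tin within 30 mm, bottle and guard standing within 25 mm of their first places; all at rest (horizontal distance between each of red_bar_center, green_bar_center, white_bar_center and plinth_top below 0.014 m and z of red_bar_center in the frame of plinth_top between 0.004 and 0.018 m and angle between the y axis of each of red_bar_center, green_bar_center, white_bar_center and the y axis of plinth_top, either way round below 0.25 rad and angle between each of red_bar_center, green_bar_center, white_bar_center, jar_center's own z axis and vertical below 0.12 rad and z of green_bar_center in the frame of plinth_top between 0.0255 and 0.0395 m and z of white_bar_center in the frame of plinth_top between 0.047 and 0.061 m and horizontal distance between jar_center and tin_top below 0.014 m and z of jar_center in the frame of tin_top between 0.017 and 0.032 m and angle between tin_top's own z axis and vertical below 0.1 rad and distance of tin_top from where it was at the start of the episode below 0.03 m and distance of each of oil_bottle, finger_guard from where it was at the start of the episode below 0.025 m and angle between each of oil_bottle, finger_guard's own z axis and vertical below 0.2 rad and linear speed of each of red_bar, green_bar, white_bar, jar below 0.02 m/s); the robot touches nothing.
It fails at once if the oil bottle is shifted or knocked over (distance of oil_bottle from where it was at the start of the episode above 0.025 m or angle between oil_bottle's own z axis and vertical above 0.4 rad).
It fails at once if the finger guard is shifted or knocked over (distance of finger_guard from where it was at the start of the episode above 0.025 m or angle between finger_guard's own z axis and vertical above 0.4 rad).
It fails at once if the tin is pushed away from its place (distance of tin_top from where it was at the start of the episode above 0.03 m).
It also fails if it takes over 106 s, if anything falls off the work surface, if the arm or the gripper's body presses on something with over 40 N, if the wrist force passes 120 N, or if a joint passes its speed limit or range.

### The arm

A 6-joint arm with a two-finger parallel gripper is mounted at the origin on a cart in front of the work surface, level with it; the furniture and walls round the work are solid. World frame = base frame: x ahead of the robot, y to its left, z up, the work surface at z = 0. Lengths are in m, angles in rad, forces in N, time in s.
With the tool pointing down it reaches from about 0.35 to 0.95 m from the base axis. Payload 17.4 kg.
Tool frame: the origin (TCP) lies at the very end of the fingers, on their centre line; the grasp point (between the pads) lies r.pinch_z behind it (r.pinch_z is the distance from the TCP to the grasp point, in m); z points along the fingers, y is the line along which they close (so a half turn about z gives the same grasp; the last joint's range is limited). The gripper opens to 93 mm and grips with 3 to 60 N. Pads are 15 mm wide; open, the fingers measure 128 mm over their backs; the gripper's body (75 mm by 188 mm) begins 65 mm behind the grasp point.
Start: joints at [1.081, 0.116, 1.442, -0, 1.584, -0.038], TCP at [0.295, 0.607, 0.219] pointing down, gripper open.
Joint ranges: [-2.83, 2.83], [-0.83, 2.19], [0.07, 2.5], [-1.14, 4.28], [0.01, 3], [-2.97, 2.97]. Speed limits (rad/s): [1.89, 1.89, 2.22, 3.14, 3.14, 3.14].

### API

Orientations are given as a unit quaternion [x, y, z, w].
In Python, from bench import r, viewer, job gives the robot as it stands.
- The arm moves only by the tool arm_command, never from a script. Its argument "motion" is a list of rows, each an object of numbers: "ax", "ay", "az": the turn, a rotation vector about the tool's x, y, z in degrees; "x", "y", "z": the shift along the tool's x, y, z in mm; "hand": the finger opening in mm, from 0 to 93. In form: [{"ax": .., "ay": .., "az": .., "x": .., "y": .., "z": .., "hand": ..}, ...]. A call has 1 to 8 rows; each row shifts and turns the commanded pose from where the row before left it, along the tool's axes as they then stand; what a row does not reach is not made up. A row lasts 1/10 s, in which the tool goes at most 50 mm and 8.59 degrees, less where a joint would pass 70% of its speed; a pose out of reach is approached as far as the arm can. A call is refused whole if a number of a shift passes 50 or a number of a turn 8.59, either way. A call with a gripper value outside its range is refused whole. The fingers move at their own pace and stop on an object; "newtons" is the grip in N (left out, the last holds). Time passes only in rows, so rows that do not move let the fingers close. It gives the time, the measured TCP pose, the force, the opening and the grip force at its end, in the units of the state.
- r.read_state(): the state, without advancing time (a new reading comes with each control period).
- viewer.capture(name): name is "side" or "top"; returns a dict with "img" (480x640x3 uint8, blue, green, red), "fovy" (degrees; the focal length in pixels is half the picture's height over the tangent of half this angle, whatever the lens; pixels are square), "cx", "cy" (the principal point, pixels), "R" (3x3) and "t" (3): a world point X has camera coordinates R X + t. Camera axes: x right, y down, z forward; pixel columns grow to the right and rows downward; lengths in m; the calibration is good to about 2 mm. A picture is of the moment at which its call begins. There is no depth.
- job.hand_in(): hands the job in; it is judged then, once.
The state is a dict: "t": time; "q": joint angles; "qvel": joint speeds; "tau": joint torques, N m; "ee_pos": TCP position; "orientation": TCP orientation; "contact_force": force on the tool from outside, world axes, zero at the start; "ft_torque": the same for the moment, N m; "grip_width": finger opening in m; "grip_force": force on a finger pad.
Only numpy, scipy, OpenCV 4.12 (cv2) and the standard library are available. Lean on these libraries where they do the work, as an engineer would, in place of code of your own. Each camera call takes 0.05 s, during which the arm holds its last target. There are 200 camera calls.

## Working session

There is one attempt and no reset: what is moved stays moved. The work goes in short steps, Python scripts to look and compute and a tool call to move; the robot and the scene stay as the last step left them, time stands still between calls to the robot, and variables do not carry over. Pictures are saved under pics/ and viewed, at most 14 in all, crops included, and the job is handed in when it is done.

Besides the shell and the picture viewer there is one more tool, called as name(argument=value, ...) on one line, values as JSON. arm_command: Moves the arm, as the interface text tells. Its arguments: {"type":"object","properties":{"motion":{"type":"array"},"newtons":{"type":"number"}},"required":["motion"]}

```bash
ls; mkdir -p pics; python3 - <<'E'
from bench import r,viewer
import cv2,numpy as np
print(r.read_state(), r.pinch_z)
for n in("side","top"):
    c=viewer.capture(n); cv2.imwrite(f"pics/{n}0.png",c["img"]); print(n,c["fovy"],c["cx"],c["cy"],c["R"],c["t"], -np.array(c["R"]).T@np.array(c["t"]))
E
```

```text
pics
{'t': 0.0, 'q': array([ 1.08122296e+00,  1.16489488e-01,  1.44228006e+00, -1.55588972e-05,
        1.58400998e+00, -3.77941713e-02]), 'qvel': array([-0.00113174, -0.00157725, -0.00075117,  0.00089458,  0.00106922,
        0.00178703]), 'tau': array([-5.56529121e-03, -7.21255302e+01, -6.22604012e+01,  7.76549242e-02,
        2.37555377e-02, -1.55540633e-04]), 'ee_pos': array([0.2945908 , 0.60708543, 0.21789363]), 'orientation': array([ 2.23973504e-01,  9.74595053e-01, -5.74953609e-04, -1.47162842e-04]), 'contact_force': array([ 0.33395148, -0.78066377,  0.06493768]), 'ft_torque': array([ 0.04395777, -0.03261765, -0.03902279]), 'grip_force': 0.0, 'grip_width': 0.09325345020383256} 0.0188
side 47.41755299093899 322.7645592934196 243.6557436372596 [[ 0.92998857 -0.36699019 -0.02096342]
 [-0.25309062 -0.59791108 -0.76055735]
 [ 0.26658282  0.71261528 -0.64893225]] [-0.50478723  0.1578288   1.08430902] [ 0.22033318 -0.86357955  0.81309887]
top 43.693448602247535 323.0072664676206 242.8009646033003 [[ 0.02758489 -0.99955244  0.01157563]
 [-0.99094957 -0.02886565 -0.1310943 ]
 [ 0.13136976 -0.00785464 -0.99130232]] [-0.06161124  0.53263156  1.43114832] [ 0.34150094 -0.03496775  1.48923879]
```

View pics/side0.png

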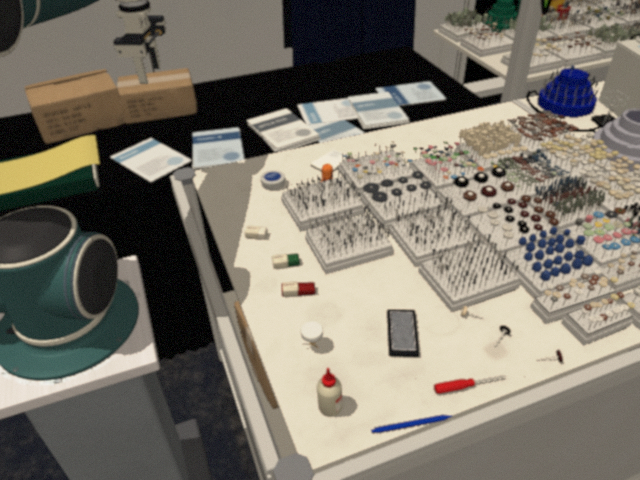

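View pics/top0.png

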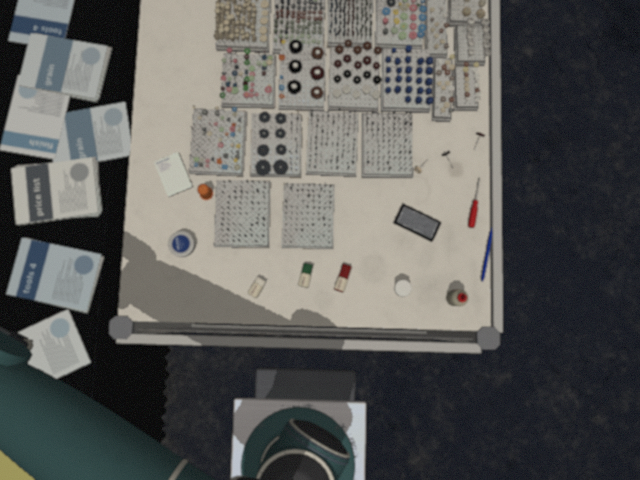

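The side view shows the bars at about (255,232), (286,260) and (298,288), the jar at (312,333), the plinth at (403,332), the tin at (273,179), the bottle at (329,393) and the guard at (327,172). The same objects are visible in the top view. Next I'll enlarge crops of both.

```bash
python3 - <<'E'
import cv2
t=cv2.imread("pics/top0.png"); s=cv2.imread("pics/side0.png")
def crop(im,x,y,w,h,k): return cv2.resize(im[y:y+h,x:x+w],None,fx=k,fy=k,interpolation=cv2.INTER_CUBIC)
a=crop(t,150,170,160,150,5);cv2.imwrite("pics/t1.png",crop(t,160,180,200,125,4))
cv2.imwrite("pics/t2.png",crop(t,330,195,150,112,5))
cv2.imwrite("pics/s1.png",crop(s,235,150,200,150,4))
E
```

```text
(no output)
```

View pics/t1.png

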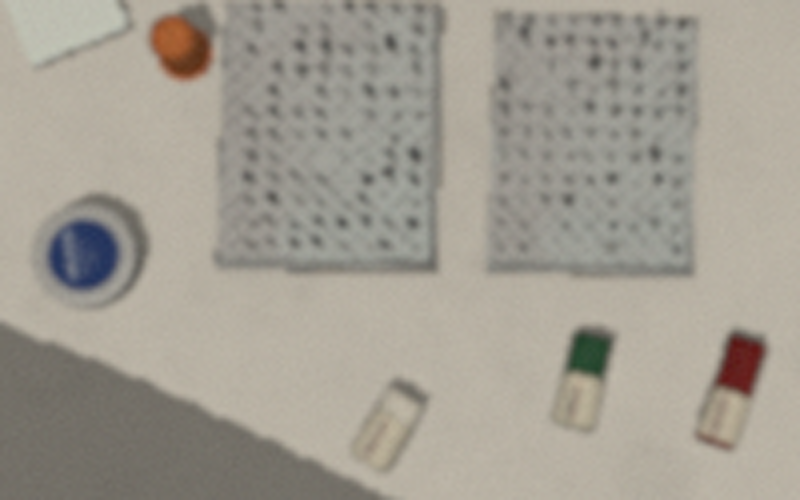

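View pics/t2.png

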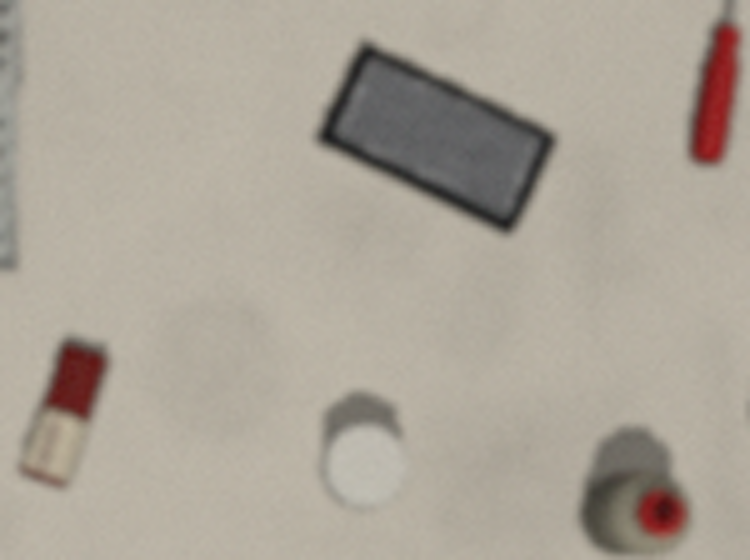

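View pics/s1.png

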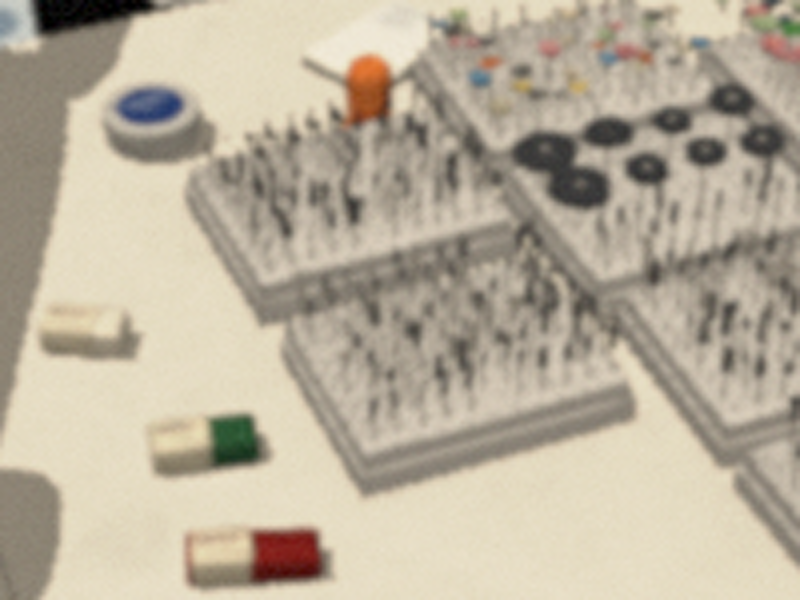

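In the top crops, the tin centre is at t1 (85,253). The white, green and red bar centres are at (388,428), (583,380) and (731,389). In t2, the plinth corners are (367,44), (553,137), (510,230) and (322,137), and the jar lid is at (366,465). In s1, the bar tops are at about (85,316), (205,427) and (254,541), and the tin lid is at (151,106).

```bash
cat > h.py <<'E'
import numpy as np
from bench import r,viewer
C={}
def cam(n):
    if n not in C: C[n]=viewer.capture(n)
    return C[n]
def ray(n,u,v,z):
    c=cam(n);f=240/np.tan(np.radians(c["fovy"]/2));R=np.array(c["R"]);t=np.array(c["t"])
    d=R.T@np.array([(u-c["cx"])/f,(v-c["cy"])/f,1]);o=-R.T@t
    return (o+d*(z-o[2])/d[2])[:2]
def crop(n,o,k,p,z): return ray(n,(p[0]+.5)/k-.5+o[0],(p[1]+.5)/k-.5+o[1],z)
def plan(x,y,phi,z=None):
    "shift in current tool axes + turn az (deg) to bring tool y to heading phi deg (mod 180)"
    s=r.read_state();p=s["ee_pos"]
    from scipy.spatial.transform import Rotation as Ro
    R=Ro.from_quat(s["orientation"]).as_matrix()
    d=np.array([x,y,p[2] if z is None else z])-p
    h=np.degrees(np.arctan2(R[1,1],R[0,1]));a=(phi-h+90)%180-90
    print("tool shift mm",np.round(R.T@d*1000,1),"az",round(-a,1),"heading",round(h,1),"tcp",np.round(p,4),"tilt",np.round(R[:,2],3),"q",np.round(s["q"],2),"t",round(s["t"],2),"grip",round(s["grip_width"],4),s["grip_force"])
E
python3 - <<'E'
from h import *
T1=("top",(160,180),4);T2=("top",(330,195),5);S=("side",(235,150),4)
P=lambda c,p,z:crop(*c,p,z)
ang=lambda d:np.degrees(np.arctan2(d[1],d[0]))
for n,a,b,s in(("white",(368,464),(408,392),(85,316)),("green",(573,428),(593,331),(205,427)),("red",(716,442),(748,336),(254,541))):
    A,B=P(T1,a,.022),P(T1,b,.022);print(n,(A+B)/2,np.linalg.norm(B-A),ang(B-A),"side",P(S,s,.022))
print("tin",P(T1,(85,253),.024),P(S,(151,106),.024))
print("guard",P(T1,(175,42),.05))
q=[P(T2,c,.014) for c in((367,44),(553,137),(510,230),(322,137))]
print("plinth",np.mean(q,0),[np.linalg.norm(q[i]-q[i-1]) for i in range(4)],ang(q[1]-q[0]),ang(q[2]-q[3]),ang(q[3]-q[0]))
print("plinth side",ray("side",403,332,.014))
print("jar",P(T2,(366,465),.049),ray("side",312,328,.049)); print("bottle",P(T2,(662,512),.113))
plan(.5,0,0)
E
```

```text
white [0.42319046 0.11269207] 0.05001525938002948 -26.819240730332496 side [0.42235271 0.11538594]
green [ 0.45631166 -0.00550997] 0.06083637695092475 -9.832837680548565 side [ 0.45570335 -0.00320371]
red [ 0.45309629 -0.09709217] 0.06813056627630912 -15.427336884623141 side [ 0.45088837 -0.09635399]
tin [0.52530337 0.30326165] [0.52299015 0.30695113]
guard [0.65373371 0.24998491]
plinth [ 0.59643414 -0.28074686] [np.float64(0.05284070093182702), np.float64(0.10377791134207684), np.float64(0.052213935454120536), np.float64(0.104220932425826)] -115.44997041529737 -115.10102875348306 155.324367606555
plinth side [ 0.59382361 -0.28398645]
jar [ 0.42923131 -0.24136811] [ 0.42904619 -0.23748776]
bottle [ 0.40760416 -0.36861339]
tool shift mm [-4.498e+02 -4.566e+02  3.000e-01] az 64.1 heading 64.1 tcp [0.2947 0.6072 0.2182] tilt [-0.    -0.001 -1.   ] q [ 1.08  0.12  1.44 -0.    1.58 -0.04] t 0.2 grip 0.093 0.0
```

```bash
cat >> h.py <<'E'
def route(x,y,z,turn,step=45,tstep=8.4):
    "rows (tool axes) to world x,y,z while turning heading by `turn` deg (world, ccw +)"
    import json
    from scipy.spatial.transform import Rotation as Ro
    s=r.read_state();p=s["ee_pos"].copy();R=Ro.from_quat(s["orientation"])
    g=np.array([x,y,z]);N=int(max(np.ceil(np.linalg.norm(g-p)*1000/step),np.ceil(abs(turn)/tstep),1));out=[]
    for i in range(N):
        d=R.inv().apply((g-p)/(N-i))*1000;az=round(-turn/N,1);k=np.round(d,0 if i<N-1 else 1)
        out.append({"x":k[0],"y":k[1],"z":k[2],"az":az});p=p+R.apply(k/1000);R=R*Ro.from_rotvec([0,0,np.radians(az)])
    for i in range(0,N,8): print(json.dumps(out[i:i+8]))
E
python3 - <<'E'
from h import *
route(.452,-.0967,.12,10.5)
E
```

```text
[{"x": -26.0, "y": -33.0, "z": 6.0, "az": -0.6}, {"x": -26.0, "y": -33.0, "z": 6.0, "az": -0.6}, {"x": -26.0, "y": -34.0, "z": 6.0, "az": -0.6}, {"x": -25.0, "y": -34.0, "z": 6.0, "az": -0.6}, {"x": -25.0, "y": -34.0, "z": 6.0, "az": -0.6}, {"x": -25.0, "y": -35.0, "z": 6.0, "az": -0.6}, {"x": -24.0, "y": -35.0, "z": 6.0, "az": -0.6}, {"x": -24.0, "y": -35.0, "z": 6.0, "az": -0.6}]
[{"x": -24.0, "y": -35.0, "z": 6.0, "az": -0.6}, {"x": -23.0, "y": -36.0, "z": 6.0, "az": -0.6}, {"x": -23.0, "y": -36.0, "z": 6.0, "az": -0.6}, {"x": -22.0, "y": -36.0, "z": 5.0, "az": -0.6}, {"x": -22.0, "y": -36.0, "z": 6.0, "az": -0.6}, {"x": -22.0, "y": -36.0, "z": 5.0, "az": -0.6}, {"x": -21.0, "y": -37.0, "z": 6.0, "az": -0.6}, {"x": -21.0, "y": -37.0, "z": 5.0, "az": -0.6}]
[{"x": -20.5, "y": -37.3, "z": 5.6, "az": -0.6}]
```

arm_command(motion=[{"x":-26,"y":-33,"z":6,"az":-0.6,"hand":60},{"x":-26,"y":-33,"z":6,"az":-0.6},{"x":-26,"y":-34,"z":6,"az":-0.6},{"x":-25,"y":-34,"z":6,"az":-0.6},{"x":-25,"y":-34,"z":6,"az":-0.6},{"x":-25,"y":-35,"z":6,"az":-0.6},{"x":-24,"y":-35,"z":6,"az":-0.6},{"x":-24,"y":-35,"z":6,"az":-0.6}], newtons=25)

```text
schema error: expected keys ax, ay, az, x, y, z, hand
```

arm_command(motion=[{"x":-24,"y":-35,"z":6,"az":-0.6},{"x":-23,"y":-36,"z":6,"az":-0.6},{"x":-23,"y":-36,"z":6,"az":-0.6},{"x":-22,"y":-36,"z":5,"az":-0.6},{"x":-22,"y":-36,"z":6,"az":-0.6},{"x":-22,"y":-36,"z":5,"az":-0.6},{"x":-21,"y":-37,"z":6,"az":-0.6},{"x":-21,"y":-37,"z":5,"az":-0.6}])

```text
schema error: expected keys ax, ay, az, x, y, z, hand
```

arm_command(motion=[{"x":-20,"y":-37,"z":5,"az":-0.6},{},{}])

```text
schema error: expected keys ax, ay, az, x, y, z, hand
```

```bash
python3 - <<'E'
from h import *
plan(.452,-.0967,74.6,.003)
E
```

```text
tool shift mm [-448.9 -564.4  215.6] az -10.5 heading 64.1 tcp [0.2947 0.6072 0.2182] tilt [-0.    -0.001 -1.   ] q [ 1.08  0.12  1.44 -0.    1.58 -0.04] t 0.2 grip 0.093 0.0
```

arm_command(motion=[{"ax":0,"ay":0,"az":-0.6,"x":-26,"y":-33,"z":6,"hand":60},{"ax":0,"ay":0,"az":-0.6,"x":-26,"y":-33,"z":6,"hand":60},{"ax":0,"ay":0,"az":-0.6,"x":-26,"y":-34,"z":6,"hand":60},{"ax":0,"ay":0,"az":-0.6,"x":-25,"y":-34,"z":6,"hand":60},{"ax":0,"ay":0,"az":-0.6,"x":-25,"y":-34,"z":6,"hand":60},{"ax":0,"ay":0,"az":-0.6,"x":-25,"y":-35,"z":6,"hand":60},{"ax":0,"ay":0,"az":-0.6,"x":-24,"y":-35,"z":6,"hand":60},{"ax":0,"ay":0,"az":-0.6,"x":-24,"y":-35,"z":6,"hand":60}], newtons=25)

```text
t: 1.0
ee_pos: [0.3685, 0.2747, 0.1704]
orientation: [0.183, 0.983, 0.0, 0.0]
contact_force: [1.2, 0.4, 1.1]
grip_width: 0.06
grip_force: 0.0
```

arm_command(motion=[{"ax":0,"ay":0,"az":-0.6,"x":-24,"y":-35,"z":6,"hand":60},{"ax":0,"ay":0,"az":-0.6,"x":-23,"y":-36,"z":6,"hand":60},{"ax":0,"ay":0,"az":-0.6,"x":-23,"y":-36,"z":6,"hand":60},{"ax":0,"ay":0,"az":-0.6,"x":-22,"y":-36,"z":5,"hand":60},{"ax":0,"ay":0,"az":-0.6,"x":-22,"y":-36,"z":6,"hand":60},{"ax":0,"ay":0,"az":-0.6,"x":-22,"y":-36,"z":5,"hand":60},{"ax":0,"ay":0,"az":-0.6,"x":-21,"y":-37,"z":6,"hand":60},{"ax":0,"ay":0,"az":-0.6,"x":-21,"y":-37,"z":5,"hand":60}])

```text
t: 1.8
ee_pos: [0.4428, -0.0568, 0.1255]
orientation: [0.142, 0.99, 0.0, 0.0]
contact_force: [0.1, -0.1, 0.2]
grip_width: 0.0599
grip_force: 0.0
```

arm_command(motion=[{"ax":0,"ay":0,"az":-0.6,"x":-20,"y":-37,"z":5,"hand":60},{"ax":0,"ay":0,"az":0,"x":0,"y":0,"z":0,"hand":60},{"ax":0,"ay":0,"az":0,"x":0,"y":0,"z":0,"hand":60}])

```text
t: 2.1
ee_pos: [0.4515, -0.0967, 0.1203]
orientation: [0.138, 0.99, 0.0, -0.0]
contact_force: [0.3, 0.5, 0.2]
grip_width: 0.0605
grip_force: 0.0
```

```bash
python3 - <<'E'
from h import *
plan(.452,-.0967,74.6,.003)
E
```

```text
tool shift mm [-6.000e-01  1.000e-01  1.173e+02] az -0.4 heading 74.2 tcp [ 0.4515 -0.0967  0.1203] tilt [-0.001  0.    -1.   ] q [-0.27 -0.32  2.01  0.    1.46 -1.56] t 2.1 grip 0.0605 0.0
```

arm_command(motion=[{"ax":0,"ay":0,"az":0,"x":0,"y":0,"z":40,"hand":60},{"ax":0,"ay":0,"az":0,"x":0,"y":0,"z":40,"hand":60},{"ax":0,"ay":0,"az":0,"x":0,"y":0,"z":26,"hand":60},{"ax":0,"ay":0,"az":0,"x":0,"y":0,"z":10,"hand":60},{"ax":0,"ay":0,"az":0,"x":0,"y":0,"z":0,"hand":60},{"ax":0,"ay":0,"az":0,"x":0,"y":0,"z":0,"hand":20},{"ax":0,"ay":0,"az":0,"x":0,"y":0,"z":0,"hand":20},{"ax":0,"ay":0,"az":0,"x":0,"y":0,"z":0,"hand":20}])

```text
t: 2.9
ee_pos: [0.4524, -0.0962, 0.0059]
orientation: [0.136, 0.991, -0.0, 0.001]
contact_force: [0.1, 1.1, 0.0]
grip_width: 0.0405
grip_force: 0.0
```

arm_command(motion=[{"ax":0,"ay":0,"az":0,"x":0,"y":0,"z":0,"hand":20},{"ax":0,"ay":0,"az":0,"x":0,"y":0,"z":0,"hand":20}])

```text
t: 3.1
ee_pos: [0.4519, -0.0962, 0.0051]
orientation: [0.137, 0.991, -0.0, 0.0]
contact_force: [-0.7, 0.5, 5.0]
grip_width: 0.0259
grip_force: 24.9
```

```bash
python3 - <<'E'
from h import *
import cv2
plan(.452,-.0967,74.6,.003)
c=cam("side");cv2.imwrite("pics/g.png",cv2.resize(c["img"][190:350,200:400],None,fx=3,fy=3,interpolation=2))
E
```

```text
tool shift mm [-0.2 -0.5  2.1] az -0.3 heading 74.3 tcp [ 0.4519 -0.0962  0.0051] tilt [ 0.001 -0.    -1.   ] q [-0.26 -0.22  2.12  0.    1.24 -1.56] t 3.1 grip 0.0259 24.850489259697497
```

View pics/g.png

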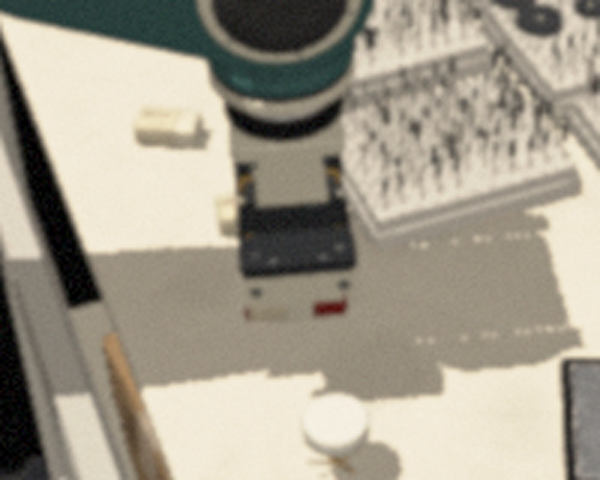

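Red is held centrally: 25.9 mm opening, 25 N, bar ends at (247,312) and (347,307) in the crop. Now I'll lift it and go to the plinth.

arm_command(motion=[{"ax":0,"ay":0,"az":0,"x":0,"y":0,"z":-20,"hand":20},{"ax":0,"ay":0,"az":0,"x":0,"y":0,"z":-30,"hand":20},{"ax":0,"ay":0,"az":0,"x":0,"y":0,"z":-40,"hand":20},{"ax":0,"ay":0,"az":0,"x":0,"y":0,"z":-30,"hand":20},{"ax":0,"ay":0,"az":0,"x":0,"y":0,"z":0,"hand":20}])

```text
t: 3.65
ee_pos: [0.4532, -0.0966, 0.1289]
orientation: [0.137, 0.991, -0.0, 0.003]
contact_force: [0.2, 0.1, -1.9]
grip_width: 0.0255
grip_force: 24.8
```

```bash
python3 - <<'E'
from h import *
plan(.595,-.282,74.6)
route(.595,-.282,.12,-99.6)
E
```

```text
tool shift mm [-186.7 -140.2    1.1] az -0.3 heading 74.3 tcp [ 0.4532 -0.0966  0.1289] tilt [ 0.006 -0.002 -1.   ] q [-0.26 -0.33  2.   -0.    1.47 -1.56] t 3.65 grip 0.0255 24.836092167533934
[{"x": -16.0, "y": -12.0, "z": 1.0, "az": 8.3}, {"x": -17.0, "y": -9.0, "z": 1.0, "az": 8.3}, {"x": -18.0, "y": -7.0, "z": 1.0, "az": 8.3}, {"x": -19.0, "y": -4.0, "z": 1.0, "az": 8.3}, {"x": -19.0, "y": -1.0, "z": 1.0, "az": 8.3}, {"x": -19.0, "y": 2.0, "z": 1.0, "az": 8.3}, {"x": -19.0, "y": 4.0, "z": 1.0, "az": 8.3}, {"x": -18.0, "y": 7.0, "z": 1.0, "az": 8.3}]
[{"x": -17.0, "y": 10.0, "z": 1.0, "az": 8.3}, {"x": -16.0, "y": 12.0, "z": 0.0, "az": 8.3}, {"x": -14.0, "y": 14.0, "z": 1.0, "az": 8.3}, {"x": -11.1, "y": 15.5, "z": 0.0, "az": 8.3}]
```

arm_command(motion=[{"ax":0,"ay":0,"az":8.3,"x":-16,"y":-12,"z":1,"hand":20},{"ax":0,"ay":0,"az":8.3,"x":-17,"y":-9,"z":1,"hand":20},{"ax":0,"ay":0,"az":8.3,"x":-18,"y":-7,"z":1,"hand":20},{"ax":0,"ay":0,"az":8.3,"x":-19,"y":-4,"z":1,"hand":20},{"ax":0,"ay":0,"az":8.3,"x":-19,"y":-1,"z":1,"hand":20},{"ax":0,"ay":0,"az":8.3,"x":-19,"y":2,"z":1,"hand":20},{"ax":0,"ay":0,"az":8.3,"x":-19,"y":4,"z":1,"hand":20},{"ax":0,"ay":0,"az":8.3,"x":-18,"y":7,"z":1,"hand":20}])

```text
t: 4.45
ee_pos: [0.5461, -0.2194, 0.1153]
orientation: [0.659, 0.752, -0.0, -0.001]
contact_force: [0.8, 0.7, -1.0]
grip_width: 0.026
grip_force: 24.8
```

arm_command(motion=[{"ax":0,"ay":0,"az":8.3,"x":-17,"y":10,"z":1,"hand":20},{"ax":0,"ay":0,"az":8.3,"x":-16,"y":12,"z":0,"hand":20},{"ax":0,"ay":0,"az":8.3,"x":-14,"y":14,"z":1,"hand":20},{"ax":0,"ay":0,"az":8.3,"x":-11,"y":15,"z":0,"hand":20},{"ax":0,"ay":0,"az":0,"x":0,"y":0,"z":0,"hand":20},{"ax":0,"ay":0,"az":0,"x":0,"y":0,"z":0,"hand":20},{"ax":0,"ay":0,"az":0,"x":0,"y":0,"z":0,"hand":20}])

```text
t: 5.15
ee_pos: [0.5926, -0.2807, 0.1141]
orientation: [0.844, 0.536, -0.0, -0.0]
contact_force: [0.1, 0.6, -1.0]
grip_width: 0.0258
grip_force: 24.8
```

```bash
python3 - <<'E'
from h import *
plan(.595,-.282,-25.3,.0195)
E
```

```text
tool shift mm [-0.2  2.8 94.6] az 0.2 heading -25.1 tcp [ 0.5926 -0.2807  0.1141] tilt [-0.001  0.    -1.   ] q [-0.48  0.12  1.61  0.    1.41 -0.04] t 5.15 grip 0.0258 24.836120316758752
```

arm_command(motion=[{"ax":0,"ay":0,"az":0,"x":0,"y":2.5,"z":30,"hand":20},{"ax":0,"ay":0,"az":0,"x":0,"y":0,"z":30,"hand":20},{"ax":0,"ay":0,"az":0,"x":0,"y":0,"z":20,"hand":20},{"ax":0,"ay":0,"az":0,"x":0,"y":0,"z":10,"hand":20},{"ax":0,"ay":0,"az":0,"x":0,"y":0,"z":4,"hand":20},{"ax":0,"ay":0,"az":0,"x":0,"y":0,"z":0,"hand":20},{"ax":0,"ay":0,"az":0,"x":0,"y":0,"z":0,"hand":20}])

```text
t: 5.85
ee_pos: [0.5958, -0.2825, 0.022]
orientation: [0.845, 0.535, 0.0, 0.001]
contact_force: [0.0, -0.5, -0.9]
grip_width: 0.026
grip_force: 24.8
```

arm_command(motion=[{"ax":0,"ay":0,"az":0,"x":0,"y":0,"z":1.5,"hand":20},{"ax":0,"ay":0,"az":0,"x":0,"y":0,"z":1,"hand":20},{"ax":0,"ay":0,"az":0,"x":0,"y":0,"z":0,"hand":20},{"ax":0,"ay":0,"az":0,"x":0,"y":0,"z":0,"hand":20}])

```text
t: 6.25
ee_pos: [0.5956, -0.2825, 0.0191]
orientation: [0.845, 0.535, 0.0, 0.0]
contact_force: [-1.8, 0.6, 6.1]
grip_width: 0.026
grip_force: 24.8
```

Contact reads 6 N, so the bar is seated. Next I'll open, rise and head for green.

arm_command(motion=[{"ax":0,"ay":0,"az":0,"x":0,"y":0,"z":0,"hand":45},{"ax":0,"ay":0,"az":0,"x":0,"y":0,"z":0,"hand":45},{"ax":0,"ay":0,"az":0,"x":0,"y":0,"z":0,"hand":45},{"ax":0,"ay":0,"az":0,"x":0,"y":0,"z":-15,"hand":45},{"ax":0,"ay":0,"az":0,"x":0,"y":0,"z":-40,"hand":55},{"ax":0,"ay":0,"az":0,"x":0,"y":0,"z":-50,"hand":55},{"ax":0,"ay":0,"az":0,"x":0,"y":0,"z":0,"hand":55},{"ax":0,"ay":0,"az":0,"x":0,"y":0,"z":0,"hand":55}])

```text
t: 7.05
ee_pos: [0.5959, -0.2827, 0.1256]
orientation: [0.845, 0.535, 0.001, 0.001]
contact_force: [-1.0, -1.0, -0.4]
grip_width: 0.0552
grip_force: 0.0
```

```bash
python3 - <<'E'
from h import *
plan(.456,-.0045,80.2)
route(.456,-.0045,.125,-74.7)
E
```

```text
tool shift mm [ 191.8 -245.3   -0.9] az 74.5 heading -25.3 tcp [ 0.5959 -0.2827  0.1256] tilt [ 0.003 -0.002 -1.   ] q [-0.48  0.12  1.59 -0.    1.43 -0.04] t 7.05 grip 0.0552 0.0
[{"x": 21.0, "y": -27.0, "z": -0.0, "az": 8.3}, {"x": 17.0, "y": -30.0, "z": -0.0, "az": 8.3}, {"x": 13.0, "y": -32.0, "z": -0.0, "az": 8.3}, {"x": 8.0, "y": -34.0, "z": -0.0, "az": 8.3}, {"x": 3.0, "y": -35.0, "z": -0.0, "az": 8.3}, {"x": -2.0, "y": -34.0, "z": -0.0, "az": 8.3}, {"x": -7.0, "y": -34.0, "z": -0.0, "az": 8.3}, {"x": -12.0, "y": -32.0, "z": -0.0, "az": 8.3}]
[{"x": -16.9, "y": -30.8, "z": -0.2, "az": 8.3}]
```

arm_command(motion=[{"ax":0,"ay":0,"az":8.3,"x":21,"y":-27,"z":0,"hand":55},{"ax":0,"ay":0,"az":8.3,"x":17,"y":-30,"z":0,"hand":55},{"ax":0,"ay":0,"az":8.3,"x":13,"y":-32,"z":0,"hand":55},{"ax":0,"ay":0,"az":8.3,"x":8,"y":-34,"z":0,"hand":55},{"ax":0,"ay":0,"az":8.3,"x":3,"y":-35,"z":0,"hand":55},{"ax":0,"ay":0,"az":8.3,"x":-2,"y":-34,"z":0,"hand":55},{"ax":0,"ay":0,"az":8.3,"x":-7,"y":-34,"z":0,"hand":55},{"ax":0,"ay":0,"az":8.3,"x":-12,"y":-32,"z":0,"hand":55}])

```text
t: 7.85
ee_pos: [0.4701, -0.0343, 0.1222]
orientation: [1.0, -0.018, -0.001, -0.0]
contact_force: [-0.5, -0.5, 0.3]
grip_width: 0.055
grip_force: 0.0
```

arm_command(motion=[{"ax":0,"ay":0,"az":8.3,"x":-17,"y":-31,"z":0,"hand":55},{"ax":0,"ay":0,"az":0,"x":0,"y":0,"z":0,"hand":55},{"ax":0,"ay":0,"az":0,"x":0,"y":0,"z":0,"hand":55},{"ax":0,"ay":0,"az":0,"x":0,"y":0,"z":0,"hand":55}])

```text
t: 8.25
ee_pos: [0.4554, -0.0045, 0.1228]
orientation: [0.996, -0.086, -0.0, 0.0]
contact_force: [-0.6, -0.2, 0.5]
grip_width: 0.0547
grip_force: 0.0
```

```bash
python3 - <<'E'
from h import *
plan(.456,-.0045,80.2,.005)
import cv2
c=cam("side");cv2.imwrite("pics/p1.png",cv2.resize(c["img"][280:380,340:480],None,fx=4,fy=4,interpolation=2))
E
```

```text
tool shift mm [ 7.000e-01 -1.000e-01  1.178e+02] az -0.1 heading -99.9 tcp [ 0.4554 -0.0045  0.1228] tilt [-0.001 -0.    -1.   ] q [-0.07 -0.34  2.02 -0.    1.47  1.68] t 8.25 grip 0.0547 0.0
```

View pics/p1.png

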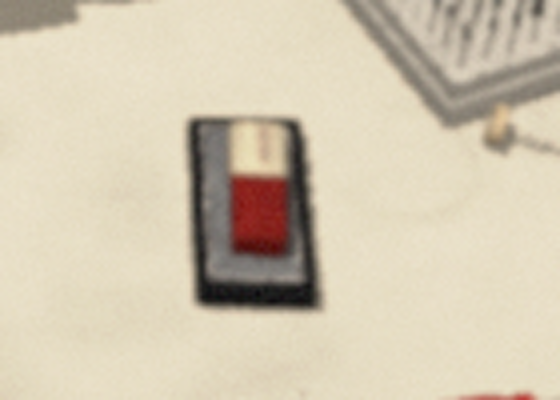

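Red lies flat on the plinth. In the crop its top face runs from (232,118) to (288,242), and the plinth top has corners at (190,120), (300,122), (315,288) and (200,288). I'll measure the offset before stacking.

```bash
python3 - <<'E'
from h import *
S=("side",(340,280),4)
m=lambda L,z:np.array([crop(*S,p,z) for p in L])
p=m([(190,120),(300,122),(315,288),(200,288)],.014); b=m([(232,118),(286,120),(288,242),(233,242)],.036)
print(p.mean(0),b.mean(0)); u=np.array([np.cos(np.radians(64.7)),np.sin(np.radians(64.7))]);v=np.array([-u[1],u[0]])
d=b.mean(0)-p.mean(0);print("along",d@u,"across",d@v, [np.linalg.norm(p[i]-p[i-1]) for i in range(4)],[np.linalg.norm(b[i]-b[i-1]) for i in range(4)])
c=viewer.capture("top");import cv2;cv2.imwrite("pics/p2.png",cv2.resize(c["img"][190:250,380:460],None,fx=8,fy=8,interpolation=2))
E
```

```text
[ 0.59506456 -0.27909459] [ 0.59489553 -0.28462255]
along -0.005069973595587229 across -0.002209603801979719 [np.float64(0.10339930379027114), np.float64(0.05374258988437643), np.float64(0.10198474961059788), np.float64(0.05221165642477879)] [np.float64(0.0759774374436586), np.float64(0.025630958038005153), np.float64(0.07471056747611239), np.float64(0.0247740849616482)]
```

View pics/p2.png

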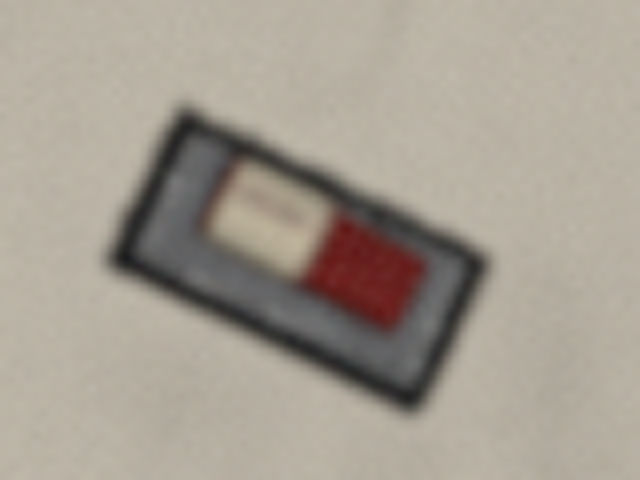

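arm_command(motion=[{"ax":0,"ay":0,"az":0,"x":0,"y":0,"z":40,"hand":55},{"ax":0,"ay":0,"az":0,"x":0,"y":0,"z":40,"hand":55},{"ax":0,"ay":0,"az":0,"x":0,"y":0,"z":26,"hand":55},{"ax":0,"ay":0,"az":0,"x":0,"y":0,"z":11,"hand":55},{"ax":0,"ay":0,"az":0,"x":0,"y":0,"z":0,"hand":55},{"ax":0,"ay":0,"az":0,"x":0,"y":0,"z":0,"hand":20},{"ax":0,"ay":0,"az":0,"x":0,"y":0,"z":0,"hand":20},{"ax":0,"ay":0,"az":0,"x":0,"y":0,"z":0,"hand":20}])

```text
t: 9.2
ee_pos: [0.456, -0.004, 0.0074]
orientation: [0.996, -0.087, 0.001, -0.0]
contact_force: [0.1, -0.9, 1.0]
grip_width: 0.0356
grip_force: 0.0
```

arm_command(motion=[{"ax":0,"ay":0,"az":0,"x":0,"y":0,"z":0,"hand":20},{"ax":0,"ay":0,"az":0,"x":0,"y":0,"z":0,"hand":20},{"ax":0,"ay":0,"az":0,"x":0,"y":0,"z":0,"hand":20}])

```text
t: 9.5
ee_pos: [0.4556, -0.004, 0.0068]
orientation: [0.996, -0.087, 0.0, 0.0]
contact_force: [-1.4, -0.4, 7.7]
grip_width: 0.0252
grip_force: 24.9
```

Red sits within about 3 mm of the plinth centre: plinth centre at (300,258) in the crop, bar top at (318,242), most of the difference being parallax. Green is gripped at 25 mm. Lift.

arm_command(motion=[{"ax":0,"ay":0,"az":0,"x":0,"y":0,"z":-20,"hand":20},{"ax":0,"ay":0,"az":0,"x":0,"y":0,"z":-30,"hand":20},{"ax":0,"ay":0,"az":0,"x":0,"y":0,"z":-40,"hand":20},{"ax":0,"ay":0,"az":0,"x":0,"y":0,"z":-35,"hand":20},{"ax":0,"ay":0,"az":0,"x":0,"y":0,"z":0,"hand":20},{"ax":0,"ay":0,"az":0,"x":0,"y":0,"z":0,"hand":20}])

```text
t: 10.1
ee_pos: [0.4555, -0.004, 0.1314]
orientation: [0.996, -0.087, 0.001, -0.0]
contact_force: [1.0, -0.1, -1.4]
grip_width: 0.0257
grip_force: 24.9
```

```bash
python3 - <<'E'
from h import *
plan(.595,-.281,-25.3)
route(.595,-.281,.13,74.6)
E
```

```text
tool shift mm [1.855e+02 2.487e+02 2.000e-01] az -74.7 heading -100.0 tcp [ 0.4555 -0.004   0.1314] tilt [ 0.001 -0.    -1.   ] q [-0.06 -0.35  2.01 -0.    1.48  1.68] t 10.1 grip 0.0257 24.914611105341464
[{"x": 21.0, "y": 28.0, "z": 0.0, "az": -8.3}, {"x": 16.0, "y": 30.0, "z": 0.0, "az": -8.3}, {"x": 12.0, "y": 32.0, "z": 0.0, "az": -8.3}, {"x": 7.0, "y": 34.0, "z": 0.0, "az": -8.3}, {"x": 2.0, "y": 34.0, "z": 0.0, "az": -8.3}, {"x": -3.0, "y": 34.0, "z": 0.0, "az": -8.3}, {"x": -8.0, "y": 34.0, "z": 1.0, "az": -8.3}, {"x": -12.0, "y": 32.0, "z": 0.0, "az": -8.3}]
[{"x": -17.5, "y": 30.3, "z": 0.6, "az": -8.3}]
```

arm_command(motion=[{"ax":0,"ay":0,"az":-8.3,"x":21,"y":28,"z":0,"hand":20},{"ax":0,"ay":0,"az":-8.3,"x":16,"y":30,"z":0,"hand":20},{"ax":0,"ay":0,"az":-8.3,"x":12,"y":32,"z":0,"hand":20},{"ax":0,"ay":0,"az":-8.3,"x":7,"y":34,"z":0,"hand":20},{"ax":0,"ay":0,"az":-8.3,"x":2,"y":34,"z":0,"hand":20},{"ax":0,"ay":0,"az":-8.3,"x":-3,"y":34,"z":0,"hand":20},{"ax":0,"ay":0,"az":-8.3,"x":-8,"y":34,"z":1,"hand":20},{"ax":0,"ay":0,"az":-8.3,"x":-12,"y":32,"z":0,"hand":20}])

```text
t: 10.9
ee_pos: [0.579, -0.2508, 0.1278]
orientation: [0.88, 0.475, -0.001, -0.001]
contact_force: [0.6, -0.1, -0.7]
grip_width: 0.0253
grip_force: 24.9
```

arm_command(motion=[{"ax":0,"ay":0,"az":-8.3,"x":-17,"y":30,"z":0,"hand":20},{"ax":0,"ay":0,"az":0,"x":0,"y":0,"z":0,"hand":20},{"ax":0,"ay":0,"az":0,"x":0,"y":0,"z":0,"hand":20},{"ax":0,"ay":0,"az":0,"x":0,"y":0,"z":0,"hand":20}])

```text
t: 11.3
ee_pos: [0.5943, -0.2796, 0.129]
orientation: [0.845, 0.535, -0.0, -0.001]
contact_force: [0.2, -0.2, -0.5]
grip_width: 0.025
grip_force: 24.9
```

```bash
python3 - <<'E'
from h import *
plan(.595,-.281,-25.3,.044)
E
```

```text
tool shift mm [-1.   1.4 85. ] az -0.1 heading -25.4 tcp [ 0.5943 -0.2796  0.129 ] tilt [-0.001  0.001 -1.   ] q [-0.48  0.11  1.59  0.    1.44 -0.04] t 11.3 grip 0.025 24.914621799252927
```

arm_command(motion=[{"ax":0,"ay":0,"az":0,"x":-1,"y":1,"z":30,"hand":20},{"ax":0,"ay":0,"az":0,"x":0,"y":0,"z":30,"hand":20},{"ax":0,"ay":0,"az":0,"x":0,"y":0,"z":18,"hand":20},{"ax":0,"ay":0,"az":0,"x":0,"y":0,"z":5,"hand":20},{"ax":0,"ay":0,"az":0,"x":0,"y":0,"z":1,"hand":20},{"ax":0,"ay":0,"az":0,"x":0,"y":0,"z":0,"hand":20},{"ax":0,"ay":0,"az":0,"x":0,"y":0,"z":0,"hand":20}])

```text
t: 12.0
ee_pos: [0.5959, -0.282, 0.0476]
orientation: [0.845, 0.535, 0.0, 0.001]
contact_force: [-0.7, 0.4, -1.2]
grip_width: 0.0254
grip_force: 24.9
```

arm_command(motion=[{"ax":0,"ay":0,"az":0,"x":0,"y":0,"z":2,"hand":20},{"ax":0,"ay":0,"az":0,"x":0,"y":0,"z":1.5,"hand":20},{"ax":0,"ay":0,"az":0,"x":0,"y":0,"z":1,"hand":20},{"ax":0,"ay":0,"az":0,"x":0,"y":0,"z":0,"hand":20},{"ax":0,"ay":0,"az":0,"x":0,"y":0,"z":0,"hand":20}])

```text
t: 12.5
ee_pos: [0.5953, -0.2817, 0.0416]
orientation: [0.845, 0.535, -0.0, -0.0]
contact_force: [-0.5, 0.3, -0.7]
grip_width: 0.0256
grip_force: 24.9
```

arm_command(motion=[{"ax":0,"ay":0,"az":0,"x":0,"y":0,"z":1,"hand":20},{"ax":0,"ay":0,"az":0,"x":0,"y":0,"z":0,"hand":20},{"ax":0,"ay":0,"az":0,"x":0,"y":0,"z":0,"hand":20}])

```text
t: 12.8
ee_pos: [0.5954, -0.2819, 0.041]
orientation: [0.845, 0.535, 0.0, 0.0]
contact_force: [-1.6, -1.4, 4.1]
grip_width: 0.0259
grip_force: 24.9
```

Green has made contact, so I'll release it and rise.

arm_command(motion=[{"ax":0,"ay":0,"az":0,"x":0,"y":0,"z":0,"hand":45},{"ax":0,"ay":0,"az":0,"x":0,"y":0,"z":0,"hand":45},{"ax":0,"ay":0,"az":0,"x":0,"y":0,"z":0,"hand":45},{"ax":0,"ay":0,"az":0,"x":0,"y":0,"z":-15,"hand":45},{"ax":0,"ay":0,"az":0,"x":0,"y":0,"z":-40,"hand":55},{"ax":0,"ay":0,"az":0,"x":0,"y":0,"z":-40,"hand":55},{"ax":0,"ay":0,"az":0,"x":0,"y":0,"z":0,"hand":55},{"ax":0,"ay":0,"az":0,"x":0,"y":0,"z":0,"hand":55}])

```text
t: 13.6
ee_pos: [0.5958, -0.282, 0.1377]
orientation: [0.845, 0.535, 0.001, 0.001]
contact_force: [-0.1, 0.1, -1.2]
grip_width: 0.0547
grip_force: 0.0
```

```bash
python3 - <<'E'
from h import *
plan(.4228,.114,63.2)
route(.4228,.114,.13,63.2-180+25.3)
E
```

```text
tool shift mm [ 284.1 -325.5   -0.9] az -88.5 heading -25.3 tcp [ 0.5958 -0.282   0.1377] tilt [ 0.002 -0.001 -1.   ] q [-0.48  0.11  1.58 -0.    1.45 -0.04] t 13.6 grip 0.0547 0.0
[{"x": 26.0, "y": -30.0, "z": 1.0, "az": 8.3}, {"x": 21.0, "y": -33.0, "z": 1.0, "az": 8.3}, {"x": 16.0, "y": -36.0, "z": 1.0, "az": 8.3}, {"x": 11.0, "y": -38.0, "z": 0.0, "az": 8.3}, {"x": 6.0, "y": -39.0, "z": 1.0, "az": 8.3}, {"x": -0.0, "y": -39.0, "z": 0.0, "az": 8.3}, {"x": -6.0, "y": -39.0, "z": 1.0, "az": 8.3}, {"x": -11.0, "y": -37.0, "z": 0.0, "az": 8.3}]
[{"x": -17.0, "y": -35.0, "z": 1.0, "az": 8.3}, {"x": -22.0, "y": -33.0, "z": 0.0, "az": 8.3}, {"x": -26.0, "y": -29.4, "z": 0.8, "az": 8.3}]
```

arm_command(motion=[{"ax":0,"ay":0,"az":8.3,"x":26,"y":-30,"z":1,"hand":55},{"ax":0,"ay":0,"az":8.3,"x":21,"y":-33,"z":1,"hand":55},{"ax":0,"ay":0,"az":8.3,"x":16,"y":-36,"z":1,"hand":55},{"ax":0,"ay":0,"az":8.3,"x":11,"y":-38,"z":0,"hand":55},{"ax":0,"ay":0,"az":8.3,"x":6,"y":-39,"z":1,"hand":55},{"ax":0,"ay":0,"az":8.3,"x":0,"y":-39,"z":0,"hand":55},{"ax":0,"ay":0,"az":8.3,"x":-6,"y":-39,"z":1,"hand":55},{"ax":0,"ay":0,"az":8.3,"x":-11,"y":-37,"z":0,"hand":55}])

```text
t: 14.4
ee_pos: [0.4684, 0.0076, 0.1297]
orientation: [1.0, -0.018, -0.001, -0.0]
contact_force: [0.1, -0.1, 0.1]
grip_width: 0.055
grip_force: 0.0
```

arm_command(motion=[{"ax":0,"ay":0,"az":8.3,"x":-17,"y":-35,"z":1,"hand":55},{"ax":0,"ay":0,"az":8.3,"x":-22,"y":-33,"z":0,"hand":55},{"ax":0,"ay":0,"az":8.3,"x":-26,"y":-29,"z":1,"hand":55},{"ax":0,"ay":0,"az":0,"x":0,"y":0,"z":0,"hand":55},{"ax":0,"ay":0,"az":0,"x":0,"y":0,"z":0,"hand":55},{"ax":0,"ay":0,"az":0,"x":0,"y":0,"z":0,"hand":55}])

```text
t: 15.0
ee_pos: [0.4236, 0.1101, 0.1283]
orientation: [0.975, -0.223, -0.0, 0.0]
contact_force: [-0.4, 1.0, 0.1]
grip_width: 0.0547
grip_force: 0.0
```

```bash
python3 - <<'E'
from h import *
plan(.4228,.114,63.2,.006)
import cv2
a=cv2.resize(cam("side")["img"][280:380,340:480],None,fx=4,fy=4,interpolation=2)
b=cv2.resize(cam("top")["img"][190:250,380:460],None,fx=5,fy=5,interpolation=2)[:,:240*0+400]
o=np.zeros((400,800,3),np.uint8);o[:,:420]=a[:,70:490];o[:300,420:800]=b[:,:380];cv2.imwrite("pics/p3.png",o)
E
```

```text
tool shift mm [ -2.4  -3.3 122.3] az 1.1 heading -115.7 tcp [0.4236 0.1101 0.1283] tilt [-0.001 -0.    -1.   ] q [ 0.2  -0.39  2.04 -0.    1.49  2.22] t 15.0 grip 0.0547 0.0
```

View pics/p3.png

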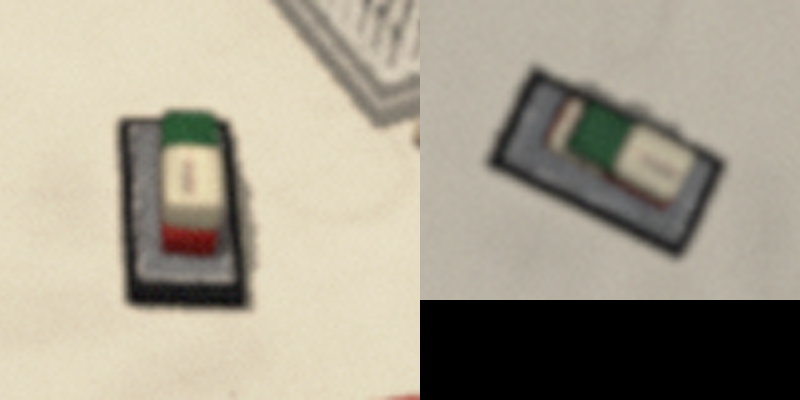

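Green lies squarely on red. In the left panel its top runs from (163,110) to (222,205). Next I'll grip white and check the offset numerically.

arm_command(motion=[{"ax":0,"ay":0,"az":1,"x":-2,"y":-3,"z":40,"hand":55},{"ax":0,"ay":0,"az":0,"x":0,"y":0,"z":40,"hand":55},{"ax":0,"ay":0,"az":0,"x":0,"y":0,"z":30,"hand":55},{"ax":0,"ay":0,"az":0,"x":0,"y":0,"z":13,"hand":55},{"ax":0,"ay":0,"az":0,"x":0,"y":0,"z":0,"hand":55},{"ax":0,"ay":0,"az":0,"x":0,"y":0,"z":0,"hand":20},{"ax":0,"ay":0,"az":0,"x":0,"y":0,"z":0,"hand":20},{"ax":0,"ay":0,"az":0,"x":0,"y":0,"z":0,"hand":20}])

```text
t: 15.9
ee_pos: [0.4238, 0.1144, 0.0071]
orientation: [0.973, -0.232, 0.001, -0.0]
contact_force: [-0.2, -0.7, -0.5]
grip_width: 0.0352
grip_force: 0.0
```

arm_command(motion=[{"ax":0,"ay":0,"az":0,"x":0,"y":0,"z":0,"hand":20},{"ax":0,"ay":0,"az":0,"x":0,"y":0,"z":0,"hand":20},{"ax":0,"ay":0,"az":0,"x":0,"y":0,"z":0,"hand":20}])

```text
t: 16.2
ee_pos: [0.4234, 0.1143, 0.0064]
orientation: [0.973, -0.232, 0.0, -0.0]
contact_force: [-1.1, -0.0, 6.9]
grip_width: 0.0256
grip_force: 24.9
```

arm_command(motion=[{"ax":0,"ay":0,"az":0,"x":0,"y":0,"z":-20,"hand":20},{"ax":0,"ay":0,"az":0,"x":0,"y":0,"z":-35,"hand":20},{"ax":0,"ay":0,"az":0,"x":0,"y":0,"z":-45,"hand":20},{"ax":0,"ay":0,"az":0,"x":0,"y":0,"z":-45,"hand":20},{"ax":0,"ay":0,"az":0,"x":0,"y":0,"z":0,"hand":20},{"ax":0,"ay":0,"az":0,"x":0,"y":0,"z":0,"hand":20}])

```text
t: 16.8
ee_pos: [0.4233, 0.1143, 0.1513]
orientation: [0.973, -0.232, 0.001, -0.0]
contact_force: [-0.1, -0.7, -2.0]
grip_width: 0.0255
grip_force: 24.9
```

```bash
python3 - <<'E'
from h import *
g=np.array([crop("side",(340,280),4,(a+70,b),.0575) for a,b in[(163,110),(218,112),(222,205),(163,205)]])
print(g.mean(0),[np.linalg.norm(g[i]-g[i-1]) for i in range(4)])
g=np.array([crop("top",(380,190),5,(a-420,b),.0575) for a,b in[(585,97),(697,152),(670,203),(568,150)]])
print(g.mean(0),[np.linalg.norm(g[i]-g[i-1]) for i in range(4)])
plan(.595,-.281,-25.3)
route(.595,-.281,.15,91.5)
E
```

```text
[ 0.59143582 -0.28935337] [np.float64(0.057786274292071005), np.float64(0.02547773081353373), np.float64(0.05641967559657191), np.float64(0.02626785008988297)]
[ 0.59483907 -0.28420252] [np.float64(0.027624171362877974), np.float64(0.06039865437897117), np.float64(0.028612484661654145), np.float64(0.05549908488011182)]
tool shift mm [ 3.324e+02  2.746e+02 -2.000e-01] az 88.5 heading -116.8 tcp [0.4225 0.1141 0.1493] tilt [-0.002 -0.    -1.   ] q [ 0.21 -0.4   2.02  0.    1.53  2.24] t 16.9 grip 0.0258 24.913114942610264
[{"x": 30.0, "y": 25.0, "z": -0.0, "az": -8.3}, {"x": 26.0, "y": 29.0, "z": -0.0, "az": -8.3}, {"x": 22.0, "y": 33.0, "z": -0.0, "az": -8.3}, {"x": 17.0, "y": 35.0, "z": -0.0, "az": -8.3}, {"x": 12.0, "y": 37.0, "z": -0.0, "az": -8.3}, {"x": 6.0, "y": 39.0, "z": -0.0, "az": -8.3}, {"x": 0.0, "y": 39.0, "z": -0.0, "az": -8.3}, {"x": -5.0, "y": 39.0, "z": -0.0, "az": -8.3}]
[{"x": -11.0, "y": 38.0, "z": -0.0, "az": -8.3}, {"x": -16.0, "y": 36.0, "z": -0.0, "az": -8.3}, {"x": -21.1, "y": 32.8, "z": -0.9, "az": -8.3}]
```

arm_command(motion=[{"ax":0,"ay":0,"az":-8.3,"x":30,"y":25,"z":0,"hand":20},{"ax":0,"ay":0,"az":-8.3,"x":26,"y":29,"z":0,"hand":20},{"ax":0,"ay":0,"az":-8.3,"x":22,"y":33,"z":0,"hand":20},{"ax":0,"ay":0,"az":-8.3,"x":17,"y":35,"z":0,"hand":20},{"ax":0,"ay":0,"az":-8.3,"x":12,"y":37,"z":0,"hand":20},{"ax":0,"ay":0,"az":-8.3,"x":6,"y":39,"z":0,"hand":20},{"ax":0,"ay":0,"az":-8.3,"x":0,"y":39,"z":0,"hand":20},{"ax":0,"ay":0,"az":-8.3,"x":-5,"y":39,"z":0,"hand":20}])

```text
t: 17.7
ee_pos: [0.5435, -0.1721, 0.1488]
orientation: [0.942, 0.334, -0.001, -0.001]
contact_force: [1.1, 1.0, -0.1]
grip_width: 0.0254
grip_force: 24.9
```

arm_command(motion=[{"ax":0,"ay":0,"az":-8.3,"x":-11,"y":38,"z":0,"hand":20},{"ax":0,"ay":0,"az":-8.3,"x":-16,"y":36,"z":0,"hand":20},{"ax":0,"ay":0,"az":-8.3,"x":-21,"y":33,"z":0,"hand":20},{"ax":0,"ay":0,"az":0,"x":0,"y":0,"z":0,"hand":20},{"ax":0,"ay":0,"az":0,"x":0,"y":0,"z":0,"hand":20},{"ax":0,"ay":0,"az":0,"x":0,"y":0,"z":0,"hand":20}])

```text
t: 18.3
ee_pos: [0.5891, -0.2786, 0.1496]
orientation: [0.85, 0.527, -0.0, -0.001]
contact_force: [0.0, 0.2, -0.8]
grip_width: 0.0256
grip_force: 24.9
```

```bash
python3 - <<'E'
from h import *
plan(.595,-.281,-25.3,.065)
E
```

```text
tool shift mm [ 0.4  6.5 84.6] az -1.1 heading -26.4 tcp [ 0.5891 -0.2786  0.1496] tilt [-0.001  0.001 -1.   ] q [-0.48  0.09  1.58  0.    1.47 -0.02] t 18.3 grip 0.0256 24.91337793879211
```

arm_command(motion=[{"ax":0,"ay":0,"az":-1,"x":0,"y":5,"z":30,"hand":20},{"ax":0,"ay":0,"az":0,"x":0,"y":0,"z":30,"hand":20},{"ax":0,"ay":0,"az":0,"x":0,"y":0,"z":18,"hand":20},{"ax":0,"ay":0,"az":0,"x":0,"y":0,"z":4,"hand":20},{"ax":0,"ay":0,"az":0,"x":0,"y":0,"z":2,"hand":20},{"ax":0,"ay":0,"az":0,"x":0,"y":0,"z":1,"hand":20},{"ax":0,"ay":0,"az":0,"x":0,"y":0,"z":0,"hand":20},{"ax":0,"ay":0,"az":0,"x":0,"y":0,"z":0,"hand":20}])

```text
t: 19.1
ee_pos: [0.5944, -0.2818, 0.0667]
orientation: [0.845, 0.535, 0.0, 0.001]
contact_force: [-0.0, -0.7, -0.7]
grip_width: 0.0256
grip_force: 24.9
```

```bash
python3 - <<'E'
from h import *
plan(.595,-.281,-25.3,.062);print(r.read_state()["contact_force"])
E
```

```text
tool shift mm [1.  0.2 4.7] az -0.1 heading -25.4 tcp [ 0.5944 -0.2818  0.0667] tilt [ 0.001 -0.001 -1.   ] q [-0.48  0.16  1.65  0.    1.34 -0.04] t 19.1 grip 0.0256 24.91333331912756
[-0.01676731 -0.70796096 -0.74183943]
```

arm_command(motion=[{"ax":0,"ay":0,"az":0,"x":0,"y":0,"z":1.5,"hand":20},{"ax":0,"ay":0,"az":0,"x":0,"y":0,"z":1,"hand":20},{"ax":0,"ay":0,"az":0,"x":0,"y":0,"z":1,"hand":20},{"ax":0,"ay":0,"az":0,"x":0,"y":0,"z":0,"hand":20},{"ax":0,"ay":0,"az":0,"x":0,"y":0,"z":0,"hand":20}])

```text
t: 19.6
ee_pos: [0.594, -0.2816, 0.0622]
orientation: [0.845, 0.535, -0.0, -0.0]
contact_force: [-0.0, 0.1, -1.1]
grip_width: 0.0256
grip_force: 24.9
```

arm_command(motion=[{"ax":0,"ay":0,"az":0,"x":0,"y":0,"z":0.7,"hand":20},{"ax":0,"ay":0,"az":0,"x":0,"y":0,"z":0,"hand":20},{"ax":0,"ay":0,"az":0,"x":0,"y":0,"z":0,"hand":20}])

```text
t: 19.9
ee_pos: [0.5941, -0.2816, 0.0615]
orientation: [0.845, 0.535, 0.0, 0.0]
contact_force: [0.1, 0.4, -0.6]
grip_width: 0.0258
grip_force: 24.9
```

arm_command(motion=[{"ax":0,"ay":0,"az":0,"x":0,"y":0,"z":0.7,"hand":20},{"ax":0,"ay":0,"az":0,"x":0,"y":0,"z":0,"hand":20},{"ax":0,"ay":0,"az":0,"x":0,"y":0,"z":0,"hand":20}])

```text
t: 20.2
ee_pos: [0.5941, -0.2816, 0.0608]
orientation: [0.845, 0.535, -0.0, -0.0]
contact_force: [0.4, -0.1, -1.1]
grip_width: 0.0255
grip_force: 24.9
```

arm_command(motion=[{"ax":0,"ay":0,"az":0,"x":0,"y":0,"z":0.8,"hand":20},{"ax":0,"ay":0,"az":0,"x":0,"y":0,"z":0,"hand":20},{"ax":0,"ay":0,"az":0,"x":0,"y":0,"z":0,"hand":20}])

```text
t: 20.5
ee_pos: [0.594, -0.2816, 0.06]
orientation: [0.845, 0.535, -0.0, -0.0]
contact_force: [0.7, 0.2, 0.1]
grip_width: 0.0255
grip_force: 24.9
```

arm_command(motion=[{"ax":0,"ay":0,"az":0,"x":0,"y":0,"z":0.4,"hand":20},{"ax":0,"ay":0,"az":0,"x":0,"y":0,"z":0,"hand":45},{"ax":0,"ay":0,"az":0,"x":0,"y":0,"z":0,"hand":45},{"ax":0,"ay":0,"az":0,"x":0,"y":0,"z":0,"hand":45},{"ax":0,"ay":0,"az":0,"x":0,"y":0,"z":-15,"hand":45},{"ax":0,"ay":0,"az":0,"x":0,"y":0,"z":-40,"hand":65},{"ax":0,"ay":0,"az":0,"x":0,"y":0,"z":-45,"hand":65},{"ax":0,"ay":0,"az":0,"x":0,"y":0,"z":0,"hand":65}])

```text
t: 21.3
ee_pos: [0.596, -0.2826, 0.168]
orientation: [0.845, 0.535, 0.002, 0.004]
contact_force: [0.4, -0.6, -0.2]
grip_width: 0.0633
grip_force: 0.0
```

```bash
python3 - <<'E'
from h import *
plan(.429,-.2395,70)
route(.429,-.2395,.16,0)
E
```

```text
tool shift mm [ -32.6 -169.4   -1.6] az 84.6 heading -25.4 tcp [ 0.596  -0.2826  0.168 ] tilt [ 0.009 -0.004 -1.   ] q [-0.48  0.09  1.55  0.    1.49 -0.04] t 21.3 grip 0.0633 0.0
[{"x": -8.0, "y": -42.0, "z": 2.0, "az": 0.0}, {"x": -8.0, "y": -42.0, "z": 1.0, "az": 0.0}, {"x": -8.0, "y": -43.0, "z": 2.0, "az": 0.0}, {"x": -8.6, "y": -42.5, "z": 1.4, "az": 0.0}]
```

arm_command(motion=[{"ax":0,"ay":0,"az":0,"x":-8,"y":-42,"z":2,"hand":65},{"ax":0,"ay":0,"az":0,"x":-8,"y":-42,"z":1,"hand":65},{"ax":0,"ay":0,"az":0,"x":-8,"y":-43,"z":2,"hand":65},{"ax":0,"ay":0,"az":0,"x":-8,"y":-42,"z":1,"hand":65},{"ax":0,"ay":0,"az":0,"x":0,"y":0,"z":0,"hand":65},{"ax":0,"ay":0,"az":0,"x":0,"y":0,"z":0,"hand":65}])

```text
t: 21.9
ee_pos: [0.4275, -0.2382, 0.155]
orientation: [0.845, 0.534, 0.001, 0.001]
contact_force: [-0.1, -0.6, -1.0]
grip_width: 0.065
grip_force: 0.0
```

```bash
python3 - <<'E'
from h import *
plan(.429,-.2395,-25.3,.018)
import cv2
a=cv2.resize(cam("side")["img"][280:380,340:480],None,fx=4,fy=4,interpolation=2)
b=cv2.resize(cam("top")["img"][190:250,380:460],None,fx=5,fy=5,interpolation=2)[:,:400]
o=np.zeros((400,800,3),np.uint8);o[:,:420]=a[:,70:490];o[:300,420:800]=b[:,:380];cv2.imwrite("pics/p4.png",o)
E
```

```text
tool shift mm [ -0.5   1.5 137. ] az -0.1 heading -25.4 tcp [ 0.4275 -0.2382  0.155 ] tilt [ 0.002 -0.001 -1.   ] q [-0.56 -0.28  1.91  0.    1.5  -0.12] t 21.9 grip 0.065 0.0
```

View pics/p4.png

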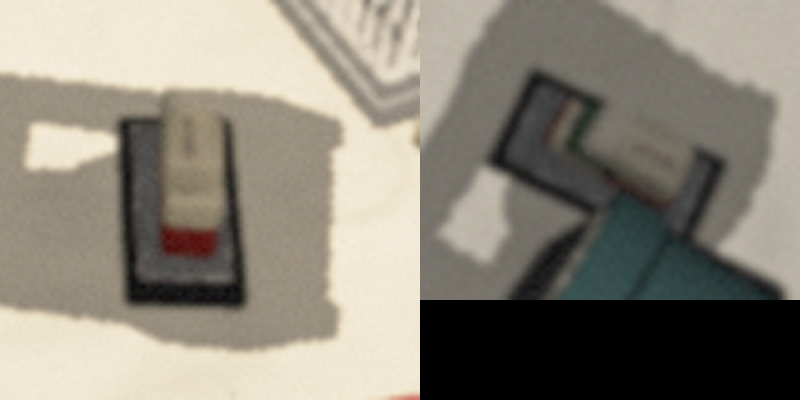

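White sits on the stack: left panel top from (160,95) to about (222,190), aligned with the plinth. Next is the jar.

arm_command(motion=[{"ax":0,"ay":0,"az":0,"x":0,"y":1,"z":40,"hand":65},{"ax":0,"ay":0,"az":0,"x":0,"y":0,"z":40,"hand":65},{"ax":0,"ay":0,"az":0,"x":0,"y":0,"z":35,"hand":65},{"ax":0,"ay":0,"az":0,"x":0,"y":0,"z":20,"hand":65},{"ax":0,"ay":0,"az":0,"x":0,"y":0,"z":0,"hand":65},{"ax":0,"ay":0,"az":0,"x":0,"y":0,"z":0,"hand":30},{"ax":0,"ay":0,"az":0,"x":0,"y":0,"z":0,"hand":30},{"ax":0,"ay":0,"az":0,"x":0,"y":0,"z":0,"hand":30}], newtons=20)

```text
t: 22.8
ee_pos: [0.4293, -0.239, 0.02]
orientation: [0.845, 0.535, 0.0, 0.001]
contact_force: [0.4, 0.1, 0.4]
grip_width: 0.0459
grip_force: 0.0
```

arm_command(motion=[{"ax":0,"ay":0,"az":0,"x":0,"y":0,"z":0,"hand":30},{"ax":0,"ay":0,"az":0,"x":0,"y":0,"z":0,"hand":30}])

```text
t: 23.0
ee_pos: [0.429, -0.2388, 0.0196]
orientation: [0.845, 0.535, 0.0, 0.001]
contact_force: [-1.1, 0.8, 6.3]
grip_width: 0.0395
grip_force: 20.0
```

arm_command(motion=[{"ax":0,"ay":0,"az":0,"x":0,"y":0,"z":-20,"hand":30},{"ax":0,"ay":0,"az":0,"x":0,"y":0,"z":-35,"hand":30},{"ax":0,"ay":0,"az":0,"x":0,"y":0,"z":-45,"hand":30},{"ax":0,"ay":0,"az":0,"x":0,"y":0,"z":-40,"hand":30},{"ax":0,"ay":0,"az":0,"x":0,"y":0,"z":0,"hand":30},{"ax":0,"ay":0,"az":0,"x":0,"y":0,"z":0,"hand":30}])

```text
t: 23.6
ee_pos: [0.4287, -0.2387, 0.1591]
orientation: [0.845, 0.535, 0.0, 0.001]
contact_force: [0.3, -0.4, -1.7]
grip_width: 0.0395
grip_force: 20.0
```

```bash
python3 - <<'E'
from h import *
plan(.524,.305,-25.3)
route(.524,.305,.15,0,40)
E
```

```text
tool shift mm [ 5.320e+02 -1.469e+02 -3.000e-01] az -0.1 heading -25.4 tcp [ 0.4287 -0.2387  0.1591] tilt [ 0.001 -0.001 -1.   ] q [-0.56 -0.27  1.91  0.    1.51 -0.12] t 23.6 grip 0.0395 19.983034873803263
[{"x": 38.0, "y": -10.0, "z": 1.0, "az": 0.0}, {"x": 38.0, "y": -11.0, "z": 1.0, "az": 0.0}, {"x": 38.0, "y": -10.0, "z": 1.0, "az": 0.0}, {"x": 38.0, "y": -11.0, "z": 1.0, "az": 0.0}, {"x": 38.0, "y": -10.0, "z": 0.0, "az": 0.0}, {"x": 38.0, "y": -11.0, "z": 1.0, "az": 0.0}, {"x": 38.0, "y": -10.0, "z": 0.0, "az": 0.0}, {"x": 38.0, "y": -11.0, "z": 1.0, "az": 0.0}]
[{"x": 38.0, "y": -10.0, "z": 0.0, "az": 0.0}, {"x": 38.0, "y": -11.0, "z": 1.0, "az": 0.0}, {"x": 38.0, "y": -10.0, "z": 0.0, "az": 0.0}, {"x": 38.0, "y": -11.0, "z": 1.0, "az": 0.0}, {"x": 38.0, "y": -10.0, "z": 0.0, "az": 0.0}, {"x": 38.0, "y": -10.9, "z": 0.8, "az": 0.0}]
```

arm_command(motion=[{"ax":0,"ay":0,"az":0,"x":38,"y":-10,"z":0,"hand":30},{"ax":0,"ay":0,"az":0,"x":38,"y":-11,"z":0,"hand":30},{"ax":0,"ay":0,"az":0,"x":38,"y":-10,"z":0,"hand":30},{"ax":0,"ay":0,"az":0,"x":38,"y":-11,"z":0,"hand":30},{"ax":0,"ay":0,"az":0,"x":38,"y":-10,"z":0,"hand":30},{"ax":0,"ay":0,"az":0,"x":38,"y":-11,"z":0,"hand":30},{"ax":0,"ay":0,"az":0,"x":38,"y":-10,"z":0,"hand":30},{"ax":0,"ay":0,"az":0,"x":38,"y":-11,"z":0,"hand":30}])

```text
t: 24.4
ee_pos: [0.4822, 0.0737, 0.1567]
orientation: [0.845, 0.535, -0.001, -0.0]
contact_force: [0.1, -0.1, -0.4]
grip_width: 0.0395
grip_force: 20.0
```

arm_command(motion=[{"ax":0,"ay":0,"az":0,"x":38,"y":-10,"z":0,"hand":30},{"ax":0,"ay":0,"az":0,"x":38,"y":-11,"z":0,"hand":30},{"ax":0,"ay":0,"az":0,"x":38,"y":-10,"z":0,"hand":30},{"ax":0,"ay":0,"az":0,"x":38,"y":-11,"z":0,"hand":30},{"ax":0,"ay":0,"az":0,"x":38,"y":-10,"z":0,"hand":30},{"ax":0,"ay":0,"az":0,"x":38,"y":-11,"z":0,"hand":30},{"ax":0,"ay":0,"az":0,"x":0,"y":0,"z":0,"hand":30},{"ax":0,"ay":0,"az":0,"x":0,"y":0,"z":0,"hand":30}])

```text
t: 25.2
ee_pos: [0.5229, 0.3053, 0.1564]
orientation: [0.845, 0.535, -0.002, -0.0]
contact_force: [0.1, 0.4, -1.2]
grip_width: 0.0392
grip_force: 20.0
```

```bash
python3 - <<'E'
from h import *
plan(.524,.305,-25.3,.047)
E
```

```text
tool shift mm [  0.5   1.3 109.4] az 0.0 heading -25.3 tcp [0.5229 0.3053 0.1564] tilt [-0.003 -0.002 -1.   ] q [ 0.49 -0.01  1.67 -0.    1.48  0.93] t 25.2 grip 0.0392 19.983150972111616
```

arm_command(motion=[{"ax":0,"ay":0,"az":0,"x":0,"y":1,"z":30,"hand":30},{"ax":0,"ay":0,"az":0,"x":0,"y":0,"z":35,"hand":30},{"ax":0,"ay":0,"az":0,"x":0,"y":0,"z":28,"hand":30},{"ax":0,"ay":0,"az":0,"x":0,"y":0,"z":12,"hand":30},{"ax":0,"ay":0,"az":0,"x":0,"y":0,"z":4,"hand":30},{"ax":0,"ay":0,"az":0,"x":0,"y":0,"z":0,"hand":30},{"ax":0,"ay":0,"az":0,"x":0,"y":0,"z":0,"hand":30}])

```text
t: 25.9
ee_pos: [0.5252, 0.3048, 0.0512]
orientation: [0.845, 0.534, 0.001, 0.0]
contact_force: [0.8, 0.3, 0.1]
grip_width: 0.0394
grip_force: 20.0
```

```bash
python3 - <<'E'
from h import *
plan(.524,.305,-25.3,.0436);print(r.read_state()["contact_force"])
E
```

```text
tool shift mm [-0.4 -1.2  7.6] az -0.1 heading -25.4 tcp [0.5252 0.3048 0.0512] tilt [ 0.002  0.001 -1.   ] q [ 0.48  0.06  1.77 -0.    1.3   0.93] t 25.9 grip 0.0394 19.983477334390045
[0.81272237 0.27365202 0.06024672]
```

arm_command(motion=[{"ax":0,"ay":0,"az":0,"x":0,"y":0,"z":2,"hand":30},{"ax":0,"ay":0,"az":0,"x":0,"y":0,"z":1.5,"hand":30},{"ax":0,"ay":0,"az":0,"x":0,"y":0,"z":1,"hand":30},{"ax":0,"ay":0,"az":0,"x":0,"y":0,"z":0,"hand":30},{"ax":0,"ay":0,"az":0,"x":0,"y":0,"z":0,"hand":30}])

```text
t: 26.4
ee_pos: [0.5246, 0.3047, 0.0451]
orientation: [0.845, 0.535, -0.0, 0.0]
contact_force: [0.7, 0.5, -1.0]
grip_width: 0.0396
grip_force: 20.0
```

arm_command(motion=[{"ax":0,"ay":0,"az":0,"x":0,"y":0,"z":1,"hand":30},{"ax":0,"ay":0,"az":0,"x":0,"y":0,"z":0.7,"hand":30},{"ax":0,"ay":0,"az":0,"x":0,"y":0,"z":0,"hand":30},{"ax":0,"ay":0,"az":0,"x":0,"y":0,"z":0,"hand":30}])

```text
t: 26.8
ee_pos: [0.5247, 0.3049, 0.044]
orientation: [0.845, 0.535, 0.0, -0.0]
contact_force: [-2.6, -0.5, 5.0]
grip_width: 0.04
grip_force: 20.0
```

Contact made. I'll release, rise, move clear and check.

arm_command(motion=[{"ax":0,"ay":0,"az":0,"x":0,"y":0,"z":0,"hand":62},{"ax":0,"ay":0,"az":0,"x":0,"y":0,"z":0,"hand":62},{"ax":0,"ay":0,"az":0,"x":0,"y":0,"z":0,"hand":62},{"ax":0,"ay":0,"az":0,"x":0,"y":0,"z":-15,"hand":62},{"ax":0,"ay":0,"az":0,"x":0,"y":0,"z":-40,"hand":62},{"ax":0,"ay":0,"az":0,"x":0,"y":0,"z":-45,"hand":62},{"ax":0,"ay":0,"az":0,"x":0,"y":0,"z":-45,"hand":62},{"ax":0,"ay":0,"az":0,"x":0,"y":0,"z":0,"hand":62}])

```text
t: 27.6
ee_pos: [0.5263, 0.3056, 0.1967]
orientation: [0.845, 0.535, 0.005, 0.0]
contact_force: [0.6, 0.3, 0.5]
grip_width: 0.0616
grip_force: 0.0
```

arm_command(motion=[{"ax":0,"ay":0,"az":0,"x":40,"y":-20,"z":0,"hand":62},{"ax":0,"ay":0,"az":0,"x":40,"y":-20,"z":0,"hand":62},{"ax":0,"ay":0,"az":0,"x":40,"y":-20,"z":0,"hand":62},{"ax":0,"ay":0,"az":0,"x":40,"y":-20,"z":0,"hand":62},{"ax":0,"ay":0,"az":0,"x":40,"y":-20,"z":0,"hand":62},{"ax":0,"ay":0,"az":0,"x":40,"y":-20,"z":0,"hand":62},{"ax":0,"ay":0,"az":0,"x":0,"y":0,"z":0,"hand":62},{"ax":0,"ay":0,"az":0,"x":0,"y":0,"z":0,"hand":62}])

```text
t: 28.4
ee_pos: [0.5186, 0.5735, 0.1881]
orientation: [0.845, 0.535, -0.0, 0.0]
contact_force: [-0.8, 0.2, 0.3]
grip_width: 0.0619
grip_force: 0.0
```

```bash
python3 - <<'E'
from h import *
import cv2
s=cam("side")["img"];t=cam("top")["img"]
f=lambda i,k:cv2.resize(i,None,fx=k,fy=k,interpolation=2)
o=np.zeros((600,800,3),np.uint8)
o[:300,:400]=f(s[140:215,240:340],4);o[:300,400:]=f(t[180:255,150:250],4)
o[300:,:400]=f(s[290:365,360:460],4);o[300:,400:]=f(t[185:260,370:470],4)
cv2.imwrite("pics/e.png",o)
E
```

```text
(no output)
```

View pics/e.png

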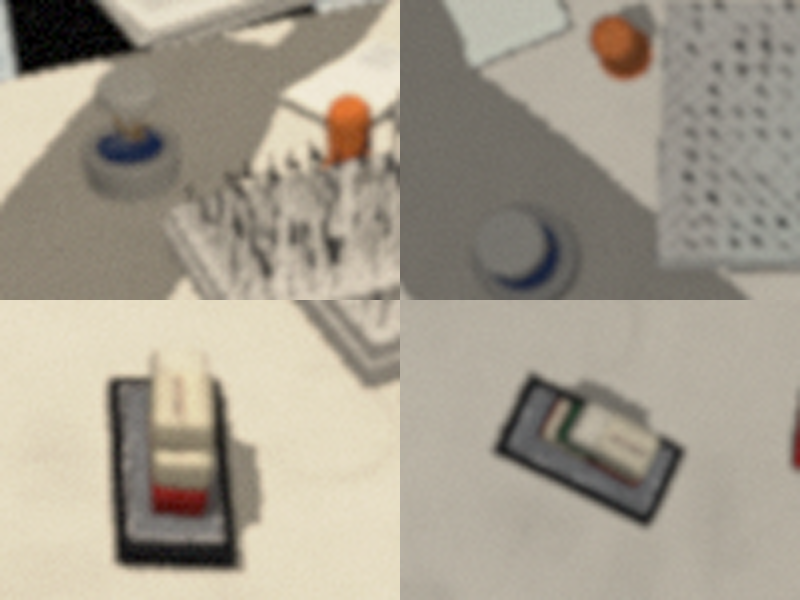

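In the top-right panel the jar lid is at (511,243) on the tin (524,251), and the guard is unmoved. In the bottom-right panel white's top corners are (590,398), (663,432), (640,478) and (568,445). I'll work out the offsets from these.

```bash
python3 - <<'E'
from h import *
print("jar",crop("top",(150,180),4,(111,243),.073),crop("side",(240,140),4,(128,92),.073),"tin",crop("top",(150,180),4,(124,251),.024))
T=lambda L,z:np.array([crop("top",(370,185),4,(a-400,b-300),z) for a,b in L])
S=lambda L,z:np.array([crop("side",(360,290),4,(a,b-300),z) for a,b in L])
for g in(T([(590,398),(663,432),(640,478),(568,445)],.0785),S([(152,352),(208,353),(212,440),(152,440)],.0785)):
  print("white",g.mean(0),[np.linalg.norm(g[i]-g[i-1]).round(4) for i in range(4)])
print("plinth",T([(530,375),(684,450),(650,523),(497,449)],.014).mean(0))
E
```

```text
jar [0.52491145 0.30061046] [0.52108826 0.29409542] tin [0.52652587 0.30394817]
white [ 0.59249705 -0.28495807] [np.float64(0.0318), np.float64(0.048), np.float64(0.0314), np.float64(0.0471)]
white [ 0.58699456 -0.29382315] [np.float64(0.0531), np.float64(0.0255), np.float64(0.0524), np.float64(0.0263)]
plinth [ 0.59659023 -0.28071123]
```

Each grasp was centred to within about 2 mm, and the top view puts white about 6 mm from the plinth centre and the jar about 4 mm from the tin's. The side view puts the tall objects further off by several mm. It does the same for the jar against its known release point, so I read this as bias. All are inside 14 mm, so I'm handing in.

```bash
python3 -c "
from bench import job
print(job.hand_in())"
```

```text
the job is handed in; nothing more can be done
None
```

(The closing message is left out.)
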